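# Park the spring pin and open the slide-top chest

## Task

Open the locked slide-top chest. Pull its spring pin up by the crossbar and turn it anticlockwise (seen from above) only until you feel its stop, without forcing it, so that when you let go it drops into the rest notch and stays up by itself; then take the upright grip of the lid and slide the lid over the small ridge in its channel until it is fully open, leaving the pin parked. Do not disturb the things standing round the chest.

Things in the scene. Friction and masses are not known exactly. Their poses are not given: they have to be found in the camera images.
- chest: Wooden slide-top chest screwed to the table; z up, origin on the table straight under the pin's axis. Walls reach x = -104 to +110 mm, y = -55 to +55 mm, 73 mm high. The lid opens toward -x. A steel bridge, 48 mm long in x and 118 mm in y, crosses over the lid at the origin.
- bridge_top (a point): Centre of the bridge top, on the pin axis, 78 mm above the table. On it sits the steel collar, 48 mm wide, up to 30.5 mm high, over which a cross-peg of the pin's stem rides. Anticlockwise (from above) come: a gap (locked), a ledge 4 mm wide, the rest notch (one peg wide, 1 mm of play a side, 6 mm deep), and a tall stop right behind it. Twice, half a turn apart. Do not twist the pin into it with over 1 Nm.
- pin_grip (a point): Centre of the crossbar on top of the spring pin: a level dark steel bar 64 mm long along the point's x, 12 mm wide (y), 14 mm high. Locked, it is 137.5 mm above the table and nothing stands beside it down to 109 mm above the table. It rises and turns with the pin, whose upright axis passes through this point.
- pin_lift (a joint): Lift of the pin in m: 0 locked (foot in the hole of the lid), 0.022 upper end. A spring pulls it down with 6 N when locked, 9 N at the top. Lift to 0.020 to pass over the collar's ledge; let down on the ledge it reads 0.018, parked in the rest notch 0.012. The lid is blocked below 0.009.
- pin_turn (a joint): Turn of the pin in rad, anticlockwise from above positive; starts between -0.1 and 0, the bar then nearly along the chest's x. The rest notch is at a turn between 0.95 and 1.40, different each time and not reported: turn the raised pin until it meets the stop (too tall to lift over); there it drops into the notch when let go. Let go before the ledge, it springs back to locked.
- lid_grip (a point): Point on the upright wooden grip of the lid, 29 mm above the lid's top face, where it can be pinched. The grip is a board standing on the lid near its front end: 14 mm thick in the chest's x, 60 mm along the chest's y, from 66 to 108 mm above the table; this point is 95 mm above the table. It begins 125 mm from the pin's axis toward the chest's -x. The point's axes are the chest's.
- lid (a joint): Travel of the lid in m toward the chest's -x: 0 shut, 0.095 fully open, at a stop. Slides with about 1.5 N of friction; between 0.007 and 0.017 it must be forced over a springy ridge hidden under its front end, which takes 10 to 14 N. The pin blocks it until lifted.
- tape_measure_mid (a point): Bystander, yellow tape measure (36x77x62 mm), loose on the table; this point is at its middle, half-way up. Leave it alone.
- block_a_mid (a point): Bystander, pine block (45x90x38 mm), loose on the table; this point is at its middle, half-way up. Leave it alone.
- jar_screws_mid (a point): Bystander, jar of screws (54 mm across, 82 mm high), loose on the table; this point is at its middle, half-way up. Leave it alone.
- driver_red_mid (a point): Bystander, red screwdriver (198 mm long, lying), loose on the table; this point is at its middle, half-way up. Leave it alone.

How it is judged:
By the outcome, as a careful person would: the job done as asked, in the order asked, and still so for the second after the job is handed in, with the robot touching nothing.
It also fails if it takes over 64 s, if anything falls off the work surface, if the arm or the gripper's body presses on something with over 40 N, if the wrist force passes 120 N, or if a joint passes its speed limit or range.

## Robot

A 7-joint arm with a two-finger parallel gripper is mounted at the origin on a cart in front of the work surface, level with it; the furniture and walls round the work are solid. World frame = base frame: x ahead of the robot, y to its left, z up, the work surface at z = 0. Lengths are in m, angles in rad, forces in N, time in s.
With the tool pointing down it reaches from about 0.4 to 0.9 m from the base axis. Payload 5.5 kg.
Tool frame: the origin (TCP) lies midway between the tips of the shut fingers; the grasp point (between the pads) lies 19 mm behind it; z points along the fingers, y is the direction in which the jaws open and shut (so a half turn about z gives the same grasp; the last joint's range is limited). The gripper opens to 92 mm and grips with 3 to 60 N. Pads are 19 mm wide; open, the fingers measure 130 mm over their backs; the gripper's body (75 mm by 190 mm) begins 47 mm behind the grasp point.
Start: joints at [1.412, 0.501, -0.427, 1.55, 0.221, 1.138, -0.21], TCP at [0.266, -0.593, 0.227] pointing down, gripper open.
Joint ranges: [-2.88, 2.88], [-0.31, 2.03], [-1.54, 1.56], [0.2, 2.42], [-1.41, 4.55], [0.19, 2.02], [-2.57, 2.57]. Speed limits (rad/s): [2.57, 2.57, 3.14, 3.14, 3.14, 3.14, 3.14].

## Interface

Orientations are given as a rotation vector (axis times angle).
In Python, from workcell import env, viewer gives the robot as it stands. The module is installed in compiled form; this text tells all that it offers.
- The arm moves only by the tool apply_moves, never from a script. Its argument "series" is a list of rows, each an object of numbers: "wx", "wy", "wz": the turn, a rotation vector about the world's x, y, z in degrees; "dx", "dy", "dz": the shift along the world's x, y, z in mm; "claw": the finger opening in mm, from 0 to 91.8. In form: [{"wx": .., "wy": .., "wz": .., "dx": .., "dy": .., "dz": .., "claw": ..}, ...]. A call has 1 to 5 rows; each row is the pose to reach, as a shift and turn from the pose measured when the call began; what a row does not reach only later rows make up. A row lasts 1/12 s, in which the tool goes at most 41.7 mm and 7.16 degrees, less where a joint would pass 70% of its speed; a pose out of reach is approached as far as the arm can. A call with a gripper value outside its range is refused whole. The fingers move at their own pace and stop on an object; the grip force is fixed at half the most. Time passes only in rows, so rows that repeat a pose let the fingers close. It gives the time, the measured TCP pose, the force and the opening at its end, in the units of the state.
- env.get_state(): the state, without advancing time (a new reading comes with each control period).
- viewer.get_image(name): name is "scene" or "side" or "wrist"; returns a dict with "frame" (400x640x3 uint8, red, green, blue), "fx", "fy", "cx", "cy" (pixels), "R" (3x3) and "t" (3): a world point X has camera coordinates R X + t; the wrist camera has in their place "tool_from_camera" (4x4, takes a point from camera to tool coordinates, whose origin is the TCP and whose axes are the flange's). Camera axes: x right, y down, z forward; pixel columns grow to the right and rows downward; lengths in m; the calibration is good to about 2 mm. A picture is of the moment at which its call begins: read the wrist's pose just before it. There is no depth.
- env.hand_in(): hands the job in, once; it reports no verdict.
The state is a dict: "time_s": time; "joint_pos": joint angles; "qvel": joint speeds; "tau": joint torques, N m; "tcp_pos": TCP position; "tcp_rot": TCP orientation; "force": force on the tool from outside, world axes, zero at the start; "torque": the same for the moment, N m; "grip_width": opening from 0.0 (shut) to 1.0 (fully open).
Only numpy, scipy, OpenCV 4.12 (cv2) and the standard library are available. Lean on these libraries where they do the work, as an engineer would, in place of code of your own. Each camera call takes 0.05 s, during which the arm holds its last target.

## Working session

There is one attempt and no reset: what is moved stays moved. The work goes in short steps, Python scripts to look and compute and a tool call to move; the robot and the scene stay as the last step left them, time stands still between calls to the robot, and variables do not carry over. Pictures are saved under pics/ and viewed, and the job is handed in when it is done.

Besides the shell and the picture viewer there is one more tool, called after ">>>" by a JSON object that holds its "name" and its "arguments", one argument or row to a line. apply_moves: Moves the arm, as the interface text tells. Its arguments: {"type":"object","properties":{"series":{"type":"array"}},"required":["series"]}

```bash
mkdir -p pics
cat > h.py <<'E'
import numpy as np, cv2
from scipy.spatial.transform import Rotation as Ro
from workcell import env, viewer
def snap(n,f):
    im=viewer.get_image(n); cv2.imwrite('pics/'+f,im['frame'][:,:,::-1]); return im
E
python3 - <<'E'
from h import *
s=env.get_state(); print(s)
for n in ['scene','side','wrist']:
    im=snap(n,n+'0.png'); print(n,{k:np.round(v,4).tolist() for k,v in im.items() if k!='frame'})
E
```

```text
{'time_s': 0.0, 'joint_pos': array([ 1.41217095,  0.50182498, -0.42678794,  1.55147104,  0.22081672,
        1.13824374, -0.21027149]), 'qvel': array([ 3.91390208e-04, -1.36768754e-03,  1.24942985e-03, -6.31184355e-05,
       -2.44543615e-04, -1.84026182e-04,  1.51825661e-03]), 'tau': array([ 6.88403416e-04, -5.66595519e+01, -5.81606224e+00, -2.79116660e+01,
       -6.87266327e-02,  3.05878941e-02,  1.73119834e-04]), 'tcp_pos': array([ 0.26580096, -0.59241201,  0.22568362]), 'tcp_rot': array([-3.07012964e+00, -6.57452087e-01,  5.38851584e-04]), 'force': array([-0.69801703, -0.65462325,  0.10163199]), 'torque': array([ 0.03118183, -0.03430785,  0.03341505]), 'grip_width': 0.9968468280838245}
scene {'fx': 383.4483, 'fy': 383.4483, 'cx': 321.1625, 'cy': 203.4297, 'R': [[-0.5677, -0.8229, -0.0228], [-0.3709, 0.2804, -0.8854], [0.735, -0.4941, -0.4644]], 't': [0.178, 0.3568, 0.406]}
side {'fx': 462.2595, 'fy': 462.2595, 'cx': 318.2571, 'cy': 200.6665, 'R': [[-0.8885, -0.4587, -0.0105], [-0.3036, 0.605, -0.7361], [0.344, -0.6509, -0.6768]], 't': [0.4065, 0.3476, 0.6338]}
wrist {'fx': 291.9083, 'fy': 291.9083, 'cx': 324.434, 'cy': 196.3585, 'tool_from_camera': [[-0.0003, -0.9604, -0.2788, 0.0757], [1.0, -0.0001, -0.0007, 0.0002], [0.0007, -0.2788, 0.9604, -0.1574], [0.0, 0.0, 0.0, 1.0]]}
```

View pics/scene0.png

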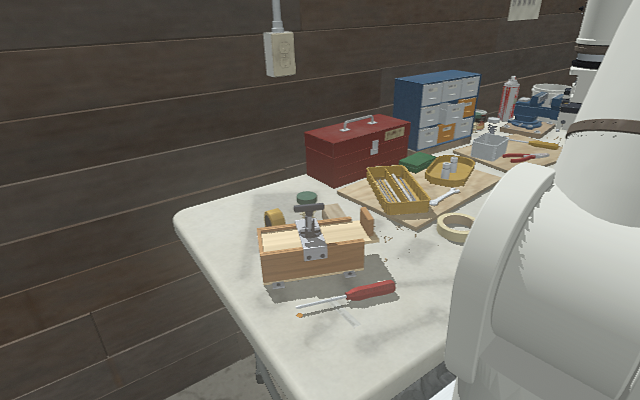

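View pics/side0.png

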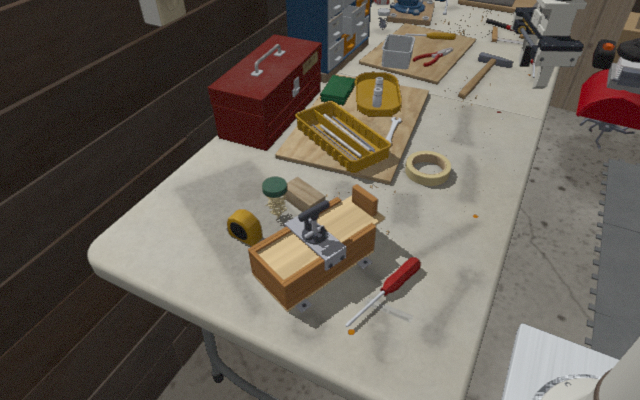

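View pics/wrist0.png

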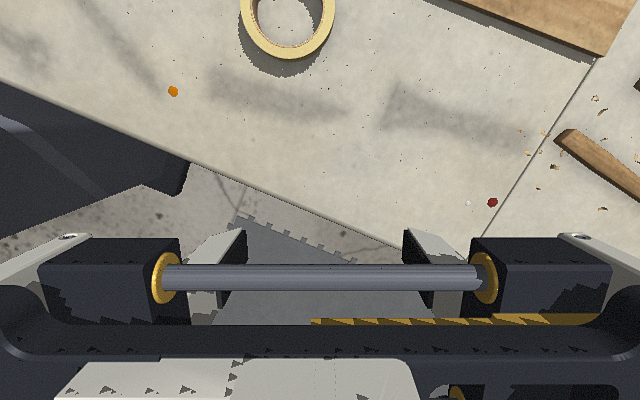

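Run:
```python
import cv2
a=cv2.imread('pics/side0.png')[165:345,215:435]; cv2.imwrite('pics/side0c.png',cv2.resize(a,None,fx=3.3,fy=3.3,interpolation=cv2.INTER_CUBIC))
a=cv2.imread('pics/scene0.png')[180:330,240:410]; cv2.imwrite('pics/scene0c.png',cv2.resize(a,None,fx=4,fy=4,interpolation=cv2.INTER_CUBIC))
```

```text
(no output)
```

View pics/side0c.png

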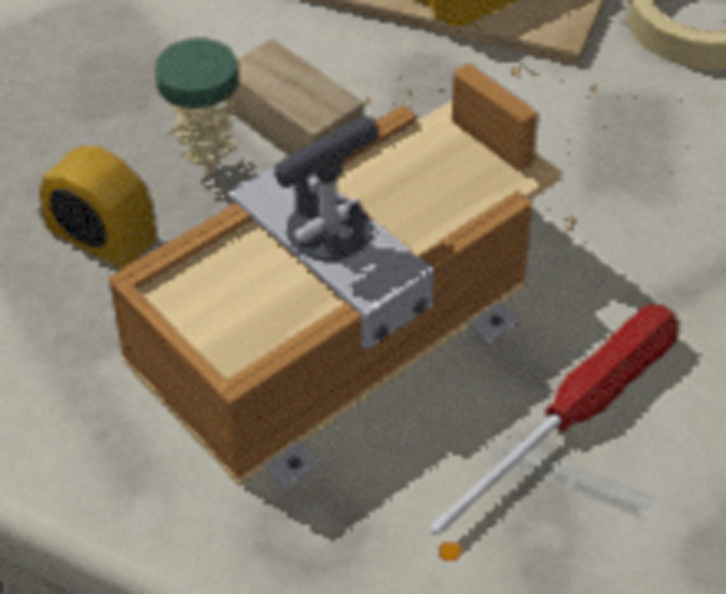

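View pics/scene0c.png

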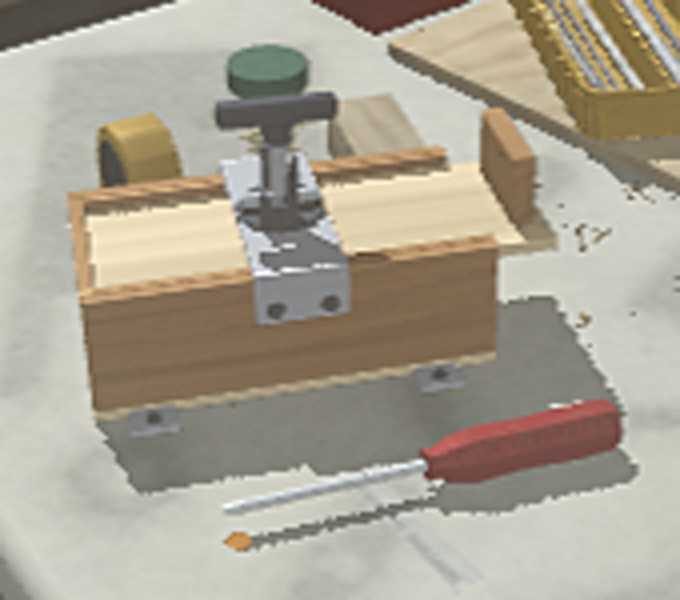

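```bash
cat > fit.py <<'E'
from h import *
from scipy.optimize import least_squares
ims={n:viewer.get_image(n) for n in ['scene','side']}
def proj(n,X):
    im=ims[n]; c=np.atleast_2d(X)@im['R'].T+im['t']; return c[:,:2]/c[:,2:]*im['fx']+[im['cx'],im['cy']]
def tri(ps):
    def r(X): return np.concatenate([proj(n,X)[0]-p for n,p in ps.items()])
    s=least_squares(r,[0.4,-.6,.1]); return s.x,s.fun
S=lambda u,v:(215+u/3.3,165+v/3.3)
C=lambda u,v:(240+u/4,180+v/4)
E
python3 - <<'E'
from fit import *
P=np.array([[110,55,73],[110,-55,73],[110,55,0],[-104,55,73],[-104,55,0]])/1000
obs={'side':[S(230,393),S(115,280),S(240,477),S(530,197),S(525,288)],'scene':[C(85,295),C(70,195),C(97,418),C(495,240),C(495,360)]}
def T(q,P):
    R=Ro.from_euler('z',q[2]).as_matrix(); return P@R.T+[q[0],q[1],0]
def r(q): return np.concatenate([(proj(n,T(q,P))-obs[n]).ravel() for n in obs])
for y0 in [0,1.5,3,-1.5]:
    s=least_squares(r,[0.4,-.6,y0]); print(s.x,s.cost)
    if y0==0 or s.cost<best.cost: best=s
s=best; print(np.round(s.fun.reshape(-1,2),1))
q=s.x
print('board',tri({'side':S(455,67+1),'scene':C(490,108)}), tri({'side':S(536,117),'scene':C(533,155)}))
print('jar top',tri({'side':S(197,70),'scene':C(268,68)}))
print('tape',tri({'side':S(75,150),'scene':C(125,120)}))
print('driver', tri({'side':S(660,312),'scene':C(610,405)}),tri({'side':S(437,528),'scene':C(225,508)}))
print('bar ends',tri({'side':S(288,175),'scene':C(222,112)}),tri({'side':S(368,128),'scene':C(332,105)}))
print('nominal',T(q,np.array([[0,0,.1375],[-.032,0,.1375],[.032,0,.1375],[-.125,0,.095]])),np.degrees(q[2]))
E
```

```text
[ 0.52470655 -0.11966942  1.17799505] 14.738110356252706
[ 0.52470655 -0.11966942  1.17799505] 14.73811035625252
[ 0.52470655 -0.11966942  1.17799515] 14.738110356342576
[ 0.52470655 -0.11966942  1.17799504] 14.738110356258417
[[ 0.6  1.2]
 [-1.9 -2.7]
 [ 0.1  1.2]
 [ 1.4 -0.2]
 [ 0.1 -1.8]
 [-1.   1.6]
 [-0.8 -1.7]
 [-0.5  0.3]
 [ 1.3  0.7]
 [ 0.2 -0.7]]
board (array([ 0.50731326, -0.247026  ,  0.10159917]), array([ 0.28641837, -0.66162624, -0.50438596,  0.65216534])) (array([ 0.44718025, -0.22474281,  0.10623193]), array([ 0.43848671, -1.01910967, -0.75775575,  0.97653314]))
jar top (array([ 0.65470178, -0.19404602,  0.0836324 ]), array([ 0.21477372, -0.52322299, -0.43159668,  0.54249842]))
tape (array([ 0.69816054, -0.11914058,  0.05736761]), array([-0.39688645,  1.03242508,  0.8823552 , -1.0728437 ]))
driver (array([ 0.3524604 , -0.195767  ,  0.01840232]), array([ 0.46130088, -1.15385911, -0.81402939,  1.00939744])) (array([ 0.40770877, -0.00986167,  0.01432245]), array([-0.0049206 ,  0.01464292,  0.01117691, -0.01276262]))
bar ends (array([ 0.53272442, -0.09075921,  0.13931968]), array([ 0.21981929, -0.55371726, -0.4493101 ,  0.55516006])) (array([ 0.51464394, -0.14621306,  0.13342384]), array([ 0.18590751, -0.45024733, -0.35547225,  0.44818392]))
nominal [[ 0.52470655 -0.11966942  0.1375    ]
 [ 0.51245766 -0.14923231  0.1375    ]
 [ 0.53695544 -0.09010653  0.1375    ]
 [ 0.47685932 -0.23514947  0.095     ]] 67.49414485690748
```

>>> {"name": "apply_moves", "arguments": {
  "series": [
    {"dx": 17,"dy": 31,"dz": 5,"wz": 3,"claw": 60},
    {"dx": 35,"dy": 63,"dz": 10,"wz": 6,"claw": 60},
    {"dx": 52,"dy": 95,"dz": 15,"wz": 9,"claw": 60},
    {"dx": 70,"dy": 126,"dz": 20,"wz": 12,"claw": 60},
    {"dx": 87,"dy": 158,"dz": 20,"wz": 15,"claw": 60}
  ]
}}

```text
schema error: expected keys wx, wy, wz, dx, dy, dz, claw
```

>>> {"name": "apply_moves", "arguments": {
  "series": [
    {"dx": 17,"dy": 31,"dz": 0,"wz": 3,"claw": 60},
    {"dx": 35,"dy": 63,"dz": 0,"wz": 6,"claw": 60},
    {"dx": 52,"dy": 95,"dz": 0,"wz": 9,"claw": 60},
    {"dx": 70,"dy": 126,"dz": 0,"wz": 12,"claw": 60},
    {"dx": 87,"dy": 158,"dz": 0,"wz": 15,"claw": 60}
  ]
}}

```text
schema error: expected keys wx, wy, wz, dx, dy, dz, claw
```

>>> {"name": "apply_moves", "arguments": {
  "series": [
    {"wx": 0,"wy": 0,"dx": 17,"dy": 31,"dz": 5,"wz": 3,"claw": 60},
    {"wx": 0,"wy": 0,"dx": 35,"dy": 63,"dz": 10,"wz": 6,"claw": 60},
    {"wx": 0,"wy": 0,"dx": 52,"dy": 95,"dz": 15,"wz": 9,"claw": 60},
    {"wx": 0,"wy": 0,"dx": 70,"dy": 126,"dz": 20,"wz": 12,"claw": 60},
    {"wx": 0,"wy": 0,"dx": 87,"dy": 158,"dz": 20,"wz": 15,"claw": 60}
  ]
}}

```text
time_s: 0.67
tcp_pos: [0.3541, -0.4337, 0.2472]
tcp_rot: [2.958, 1.056, 0.0]
force: [0.6, 0.5, 0.4]
grip_width: 0.69
```

>>> {"name": "apply_moves", "arguments": {
  "series": [
    {"wx": 0,"wy": 0,"dx": 17,"dy": 31,"dz": 0,"wz": 3,"claw": 60},
    {"wx": 0,"wy": 0,"dx": 35,"dy": 63,"dz": 0,"wz": 6,"claw": 60},
    {"wx": 0,"wy": 0,"dx": 52,"dy": 95,"dz": 0,"wz": 9,"claw": 60},
    {"wx": 0,"wy": 0,"dx": 70,"dy": 126,"dz": 0,"wz": 12,"claw": 60},
    {"wx": 0,"wy": 0,"dx": 87,"dy": 158,"dz": 0,"wz": 15,"claw": 60}
  ]
}}

```text
time_s: 1.08
tcp_pos: [0.4417, -0.2742, 0.2475]
tcp_rot: [2.792, 1.436, 0.0]
force: [-0.1, -0.4, -0.1]
grip_width: 0.654
```

>>> {"name": "apply_moves", "arguments": {
  "series": [
    {"wx": 0,"wy": 0,"dx": 17,"dy": 31,"dz": -4,"wz": 3,"claw": 60},
    {"wx": 0,"wy": 0,"dx": 34,"dy": 63,"dz": -8,"wz": 6,"claw": 60},
    {"wx": 0,"wy": 0,"dx": 51,"dy": 94,"dz": -12,"wz": 9,"claw": 60},
    {"wx": 0,"wy": 0,"dx": 68,"dy": 125,"dz": -16,"wz": 11,"claw": 60},
    {"wx": 0,"wy": 0,"dx": 84,"dy": 156,"dz": -20,"wz": 13,"claw": 60}
  ]
}}

```text
time_s: 1.5
tcp_pos: [0.5263, -0.1168, 0.2275]
tcp_rot: [2.61, 1.745, 0.001]
force: [1.2, -0.8, 0.0]
grip_width: 0.653
```

Run:
```python
from h import *
s=env.get_state(); print(s['time_s'],s['tcp_pos'],s['tcp_rot'],s['joint_pos'])
im=snap('wrist','w1.png')
cv2.imwrite('pics/w1c.png',cv2.resize(cv2.imread('pics/w1.png')[60:330,180:460],None,fx=2.2,fy=2.2,interpolation=cv2.INTER_CUBIC))
```

```text
1.5 [ 0.52630974 -0.11676875  0.22745314] [2.61000293e+00 1.74474637e+00 1.03853798e-03] [ 0.81215791  0.36711634 -0.79301453  1.82272267  0.29691132  1.07245208
 -0.48339761]
```

View pics/w1.png

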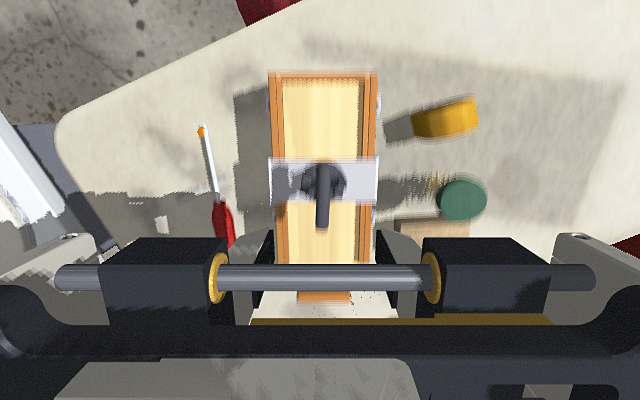

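View pics/w1c.png

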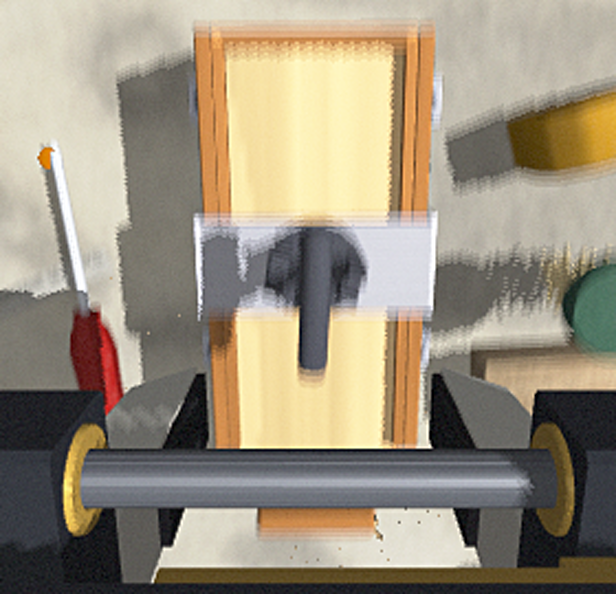

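Run:
```python
from h import *
for i in range(3):viewer.get_image('wrist')
s=env.get_state(); print(s['time_s'],s['tcp_pos'],s['tcp_rot'],s['force'],s['torque'])
im=snap('wrist','w2.png')
np.savez('w2.npz',p=s['tcp_pos'],r=s['tcp_rot'],T=im['tool_from_camera'],K=[im['fx'],im['cx'],im['cy']])
cv2.imwrite('pics/w2c.png',cv2.resize(cv2.imread('pics/w2.png')[60:330,250:400],None,fx=2.2*2,fy=2.2,interpolation=cv2.INTER_CUBIC))
cv2.imwrite('pics/w2d.png',cv2.resize(cv2.imread('pics/w2.png')[140:250,250:400],None,fx=5,fy=5,interpolation=cv2.INTER_CUBIC))
```

```text
1.7 [ 0.52583413 -0.11681785  0.22727961] [2.60954266e+00 1.74742079e+00 5.86943508e-04] [ 0.06189523 -2.13844594 -0.34328057] [-0.02831068 -0.06786668 -0.00300519]
```

View pics/w2d.png

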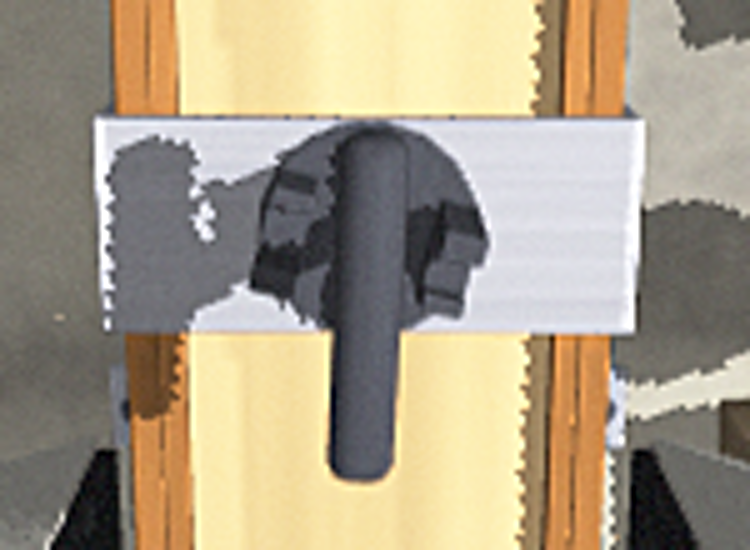

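View pics/w2.png

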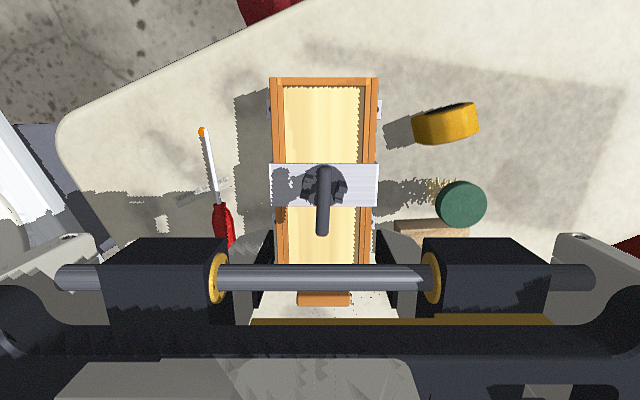

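```bash
cat > wr.py <<'E'
from h import *
def ray(f,uv,z):
    d=np.load(f); R=Ro.from_rotvec(d['r']).as_matrix(); T=d['T']; K=d['K']
    o=R@T[:3,3]+d['p']; v=R@T[:3,:3]@np.array([(uv[0]-K[1])/K[0],(uv[1]-K[2])/K[0],1]); return o+v*(z-o[2])/v[2]
E
python3 - <<'E'
from wr import *
D=lambda u,v:(250+u/5,140+v/5)
a=ray('w2.npz',D(373,131),.140);b=ray('w2.npz',D(362,481),.140)
print('bar',a,b,(a+b)/2,np.linalg.norm(a-b)*1e3,np.degrees(np.arctan2(*(a-b)[1::-1])))
c=np.array([ray('w2.npz',D(*p),.078) for p in [(95,118),(643,120),(633,332),(107,332)]])
print(c,c.mean(0)); 
l=(c[0]+c[3])/2-(c[1]+c[2])/2; print(np.linalg.norm(l),np.degrees(np.arctan2(l[1],l[0]))-90)
w=[ray('w2.npz',p,.073) for p in [(269,78),(378,78)]]; m=sum(w)/2; print('wall',w,m-.11*np.array([np.cos(1.178),np.sin(1.178),0]))
R=Ro.from_rotvec(np.load('w2.npz')['r']).as_matrix(); print(np.degrees(np.arctan2(R[1,0],R[0,0])))
print('jar',ray('w2.npz',(461,203),.082),'tape',ray('w2.npz',(446,121),.062),'driver',ray('w2.npz',(222,225),.02),'board',ray('w2.npz',(323.5,305),.108))
E
```

```text
bar [ 0.5381638  -0.08823107  0.14      ] [ 0.51182094 -0.14692342  0.14      ] [ 0.52499237 -0.11757724  0.14      ] 64.33301975003494 65.82804703414095
[[ 0.48057255 -0.07363754  0.078     ]
 [ 0.58776768 -0.11830045  0.078     ]
 [ 0.56997215 -0.16208882  0.078     ]
 [ 0.46252177 -0.11776768  0.078     ]] [ 0.52520854 -0.11794862  0.078     ]
0.11617965692259359 67.48291881434164
wall [array([0.51627619, 0.00356707, 0.073     ]), array([ 0.61651636, -0.0377401 ,  0.073     ])] [ 0.52429121 -0.11870917  0.073     ]
67.61467489282009
jar [ 0.65591346 -0.19191407  0.082     ] tape [ 0.67172136 -0.1056689   0.062     ] driver [ 0.37275701 -0.12963244  0.02      ] board [ 0.47573398 -0.23668028  0.108     ]
```

>>> {"name": "apply_moves", "arguments": {
  "series": [
    {"wx": 0,"wy": 0,"wz": -1.8,"dx": -1,"dy": -1,"dz": -27,"claw": 60},
    {"wx": 0,"wy": 0,"wz": -1.8,"dx": -1,"dy": -1,"dz": -54,"claw": 55},
    {"wx": 0,"wy": 0,"wz": -1.8,"dx": -1,"dy": -1,"dz": -81,"claw": 50},
    {"wx": 0,"wy": 0,"wz": -1.8,"dx": -1,"dy": -1,"dz": -108,"claw": 45},
    {"wx": 0,"wy": 0,"wz": -1.8,"dx": -1,"dy": -1,"dz": -110,"claw": 40}
  ]
}}

```text
time_s: 2.17
tcp_pos: [0.5201, -0.1215, 0.1129]
tcp_rot: [-2.64, -1.696, 0.01]
force: [-0.7, 0.6, -0.2]
grip_width: 0.471
```

Run:
```python
from h import *
for i in range(2):viewer.get_image('wrist')
im=snap('wrist','w3.png');snap('side','s3.png')
s=env.get_state(); print(s['time_s'],s['tcp_pos'],s['tcp_rot'],s['force'],s['torque'],s['grip_width'])
a=cv2.imread('pics/s3.png')[130:300,230:430]
b=cv2.imread('pics/w3.png')[100:320,220:420]
cv2.imwrite('pics/m3.png',np.hstack([cv2.resize(a,(400,340),interpolation=2),cv2.resize(b,(400,440),interpolation=2)[:340]]))
```

```text
2.3667 [ 0.52542988 -0.12040979  0.11880167] [2.63839237e+00 1.69948345e+00 1.67923757e-03] [-0.60206686  0.60050291 -0.41962448] [-0.03397499 -0.06097989 -0.02098961] 0.4364092635141434
```

View pics/m3.png

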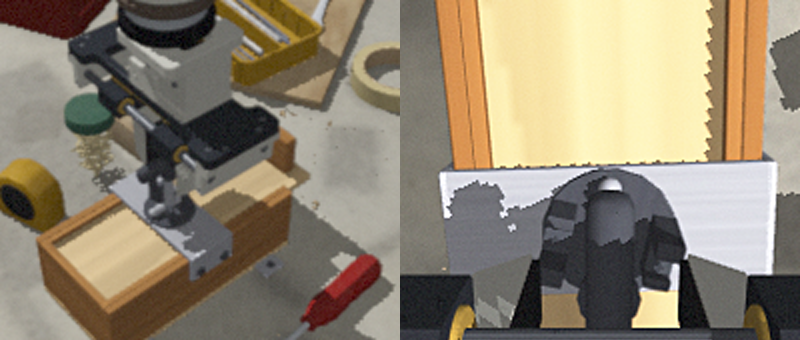

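>>> {"name": "apply_moves", "arguments": {
  "series": [
    {"wx": 0,"wy": 0,"wz": 0,"dx": 0,"dy": 2,"dz": -2,"claw": 35},
    {"wx": 0,"wy": 0,"wz": 0,"dx": 0,"dy": 2,"dz": -2,"claw": 25},
    {"wx": 0,"wy": 0,"wz": 0,"dx": 0,"dy": 2,"dz": -2,"claw": 0},
    {"wx": 0,"wy": 0,"wz": 0,"dx": 0,"dy": 2,"dz": -2,"claw": 0},
    {"wx": 0,"wy": 0,"wz": 0,"dx": 0,"dy": 2,"dz": -2,"claw": 0}
  ]
}}

```text
time_s: 2.78
tcp_pos: [0.5252, -0.1184, 0.1172]
tcp_rot: [2.638, 1.699, 0.001]
force: [-7.1, 2.6, 5.4]
grip_width: 0.143
```

>>> {"name": "apply_moves", "arguments": {
  "series": [
    {"wx": 0,"wy": 0,"wz": 0,"dx": 0,"dy": 0,"dz": 0,"claw": 0},
    {"wx": 0,"wy": 0,"wz": 0,"dx": 0,"dy": 0,"dz": 0,"claw": 0},
    {"wx": 0,"wy": 0,"wz": 0,"dx": 0,"dy": 0,"dz": 0,"claw": 0},
    {"wx": 0,"wy": 0,"wz": 0,"dx": 0,"dy": 0,"dz": 0,"claw": 0},
    {"wx": 0,"wy": 0,"wz": 0,"dx": 0,"dy": 0,"dz": 0,"claw": 0}
  ]
}}

```text
time_s: 3.2
tcp_pos: [0.5245, -0.118, 0.1172]
tcp_rot: [2.639, 1.7, -0.001]
force: [-4.9, 2.0, 4.8]
grip_width: 0.127
```

```bash
cat > st.py <<'E'
from h import *
s=env.get_state(); R=Ro.from_rotvec(s['tcp_rot']).as_matrix()
print(round(s['time_s'],2),'pos',np.round(s['tcp_pos']*1e3,1),'yaw',round(np.degrees(np.arctan2(R[1,0],R[0,0])),2),'F',s['force'].round(1),'M',s['torque'].round(2),'w',round(s['grip_width']*92,1),'q',s['joint_pos'].round(2), 'zax',R[:,2].round(3))
E
python3 st.py
```

```text
3.2 pos [ 524.5 -118.   117.2] yaw 65.58 F [-4.9  2.   4.8] M [ 0.38  1.09 -0.  ] w 11.7 q [ 0.73  0.51 -0.71  1.92  0.43  0.87 -0.62] zax [ 0.001 -0.002 -1.   ]
```

>>> {"name": "apply_moves", "arguments": {
  "series": [
    {"wx": 0,"wy": 0,"wz": 0,"dx": -0.6,"dy": 0.3,"dz": 5,"claw": 0},
    {"wx": 0,"wy": 0,"wz": 0,"dx": -0.6,"dy": 0.3,"dz": 10,"claw": 0},
    {"wx": 0,"wy": 0,"wz": 0,"dx": -0.6,"dy": 0.3,"dz": 15,"claw": 0},
    {"wx": 0,"wy": 0,"wz": 0,"dx": -0.6,"dy": 0.3,"dz": 19,"claw": 0},
    {"wx": 0,"wy": 0,"wz": 0,"dx": -0.6,"dy": 0.3,"dz": 20.5,"claw": 0}
  ]
}}

```text
time_s: 3.62
tcp_pos: [0.5241, -0.1179, 0.138]
tcp_rot: [2.639, 1.7, -0.0]
force: [2.7, 0.5, -11.8]
grip_width: 0.13
```

>>> {"name": "apply_moves", "arguments": {
  "series": [
    {"wx": 0,"wy": 0,"wz": 0,"dx": 0,"dy": 0,"dz": 0,"claw": 0}
  ]
}}

```text
time_s: 3.7
tcp_pos: [0.5241, -0.118, 0.1382]
tcp_rot: [2.639, 1.699, 0.0]
force: [2.2, 1.0, -9.2]
grip_width: 0.128
```

```bash
python3 st.py
```

```text
3.7 pos [ 524.1 -118.   138.2] yaw 65.56 F [ 2.2  1.  -9.2] M [ 0.15 -0.52 -0.04] w 11.8 q [ 0.75  0.48 -0.73  1.91  0.4   0.9  -0.6 ] zax [ 0.002 -0.002 -1.   ]
```

>>> {"name": "apply_moves", "arguments": {
  "series": [
    {"wx": 0,"wy": 0,"wz": 5,"dx": 0,"dy": 0,"dz": 0,"claw": 0},
    {"wx": 0,"wy": 0,"wz": 10,"dx": 0,"dy": 0,"dz": 0,"claw": 0},
    {"wx": 0,"wy": 0,"wz": 15,"dx": 0,"dy": 0,"dz": 0,"claw": 0},
    {"wx": 0,"wy": 0,"wz": 19,"dx": 0,"dy": 0,"dz": 0,"claw": 0},
    {"wx": 0,"wy": 0,"wz": 20,"dx": 0,"dy": 0,"dz": 0,"claw": 0}
  ]
}}

```text
time_s: 4.12
tcp_pos: [0.5243, -0.1179, 0.138]
tcp_rot: [2.301, 2.135, 0.002]
force: [2.2, -0.1, -9.1]
grip_width: 0.131
```

```bash
python3 st.py
```

```text
4.12 pos [ 524.3 -117.9  138. ] yaw 85.72 F [ 2.2 -0.1 -9.1] M [ 0.05 -0.71 -0.03] w 12.0 q [ 0.81  0.5  -0.81  1.91  0.45  0.92 -0.29] zax [ 0.003 -0.001 -1.   ]
```

>>> {"name": "apply_moves", "arguments": {
  "series": [
    {"wx": 0,"wy": 0,"wz": 5,"dx": 0,"dy": 0,"dz": 0,"claw": 0},
    {"wx": 0,"wy": 0,"wz": 10,"dx": 0,"dy": 0,"dz": 0,"claw": 0},
    {"wx": 0,"wy": 0,"wz": 15,"dx": 0,"dy": 0,"dz": 0,"claw": 0},
    {"wx": 0,"wy": 0,"wz": 20,"dx": 0,"dy": 0,"dz": 0,"claw": 0},
    {"wx": 0,"wy": 0,"wz": 24,"dx": 0,"dy": 0,"dz": 0,"claw": 0}
  ]
}}

```text
time_s: 4.53
tcp_pos: [0.5246, -0.1179, 0.138]
tcp_rot: [1.804, 2.569, 0.004]
force: [2.5, 1.2, -10.3]
grip_width: 0.122
```

>>> {"name": "apply_moves", "arguments": {
  "series": [
    {"wx": 0,"wy": 0,"wz": 1.5,"dx": 0,"dy": 0,"dz": 0,"claw": 0},
    {"wx": 0,"wy": 0,"wz": 3,"dx": 0,"dy": 0,"dz": 0,"claw": 0}
  ]
}}

```text
time_s: 4.7
tcp_pos: [0.5246, -0.1178, 0.1379]
tcp_rot: [1.736, 2.615, 0.004]
force: [2.2, 0.6, -10.2]
grip_width: 0.128
```

```bash
python3 st.py
```

```text
4.7 pos [ 524.6 -117.8  137.9] yaw 112.84 F [  2.2   0.6 -10.2] M [ 0.24 -0.76 -0.  ] w 11.8 q [ 0.89  0.55 -0.91  1.9   0.53  0.95  0.12] zax [ 0.003  0.001 -1.   ]
```

>>> {"name": "apply_moves", "arguments": {
  "series": [
    {"wx": 0,"wy": 0,"wz": 2,"dx": 0,"dy": 0,"dz": 0,"claw": 0},
    {"wx": 0,"wy": 0,"wz": 4,"dx": 0,"dy": 0,"dz": 0,"claw": 0},
    {"wx": 0,"wy": 0,"wz": 6,"dx": 0,"dy": 0,"dz": 0,"claw": 0},
    {"wx": 0,"wy": 0,"wz": 7.5,"dx": 0,"dy": 0,"dz": 0,"claw": 0},
    {"wx": 0,"wy": 0,"wz": 7.5,"dx": 0,"dy": 0,"dz": 0,"claw": 0}
  ]
}}

```text
time_s: 5.12
tcp_pos: [0.5246, -0.1178, 0.1378]
tcp_rot: [1.562, 2.724, 0.005]
force: [3.2, 0.6, -9.2]
grip_width: 0.128
```

```bash
python3 st.py
```

```text
5.12 pos [ 524.6 -117.8  137.8] yaw 120.35 F [ 3.2  0.6 -9.2] M [ 0.14 -0.78  0.04] w 11.8 q [ 0.91  0.56 -0.94  1.9   0.55  0.96  0.23] zax [ 0.003  0.002 -1.   ]
```

>>> {"name": "apply_moves", "arguments": {
  "series": [
    {"wx": 0,"wy": 0,"wz": 1.5,"dx": 0,"dy": 0,"dz": 0.2,"claw": 0},
    {"wx": 0,"wy": 0,"wz": 1.5,"dx": 0,"dy": 0,"dz": 0.2,"claw": 0}
  ]
}}

```text
time_s: 5.28
tcp_pos: [0.5247, -0.1178, 0.138]
tcp_rot: [1.524, 2.744, 0.005]
force: [3.3, 1.0, -9.5]
grip_width: 0.131
```

```bash
python3 st.py
```

```text
5.28 pos [ 524.7 -117.8  138. ] yaw 121.9 F [ 3.3  1.  -9.5] M [ 0.17 -0.73  0.03] w 12.1 q [ 0.91  0.56 -0.95  1.9   0.55  0.96  0.26] zax [ 0.003  0.002 -1.   ]
```

>>> {"name": "apply_moves", "arguments": {
  "series": [
    {"wx": 0,"wy": 0,"wz": 1.5,"dx": 0,"dy": 0,"dz": 0,"claw": 0},
    {"wx": 0,"wy": 0,"wz": 1.5,"dx": 0,"dy": 0,"dz": 0,"claw": 0}
  ]
}}

```text
time_s: 5.45
tcp_pos: [0.5247, -0.1177, 0.138]
tcp_rot: [1.486, 2.765, 0.005]
force: [2.4, 0.9, -9.4]
grip_width: 0.131
```

```bash
python3 st.py
```

```text
5.45 pos [ 524.7 -117.7  138. ] yaw 123.5 F [ 2.4  0.9 -9.4] M [ 0.19 -0.75  0.01] w 12.0 q [ 0.91  0.57 -0.96  1.9   0.56  0.96  0.28] zax [ 0.003  0.002 -1.   ]
```

>>> {"name": "apply_moves", "arguments": {
  "series": [
    {"wx": 0,"wy": 0,"wz": 1.5,"dx": 0,"dy": 0,"dz": 0,"claw": 0},
    {"wx": 0,"wy": 0,"wz": 1.5,"dx": 0,"dy": 0,"dz": 0,"claw": 0}
  ]
}}

```text
time_s: 5.62
tcp_pos: [0.5247, -0.1178, 0.138]
tcp_rot: [1.447, 2.786, 0.005]
force: [1.6, 0.9, -10.0]
grip_width: 0.128
```

```bash
python3 st.py
```

```text
5.62 pos [ 524.7 -117.8  138. ] yaw 125.1 F [  1.6   0.9 -10. ] M [ 0.16 -0.73  0.05] w 11.8 q [ 0.92  0.57 -0.96  1.9   0.56  0.97  0.31] zax [ 0.003  0.002 -1.   ]
```

>>> {"name": "apply_moves", "arguments": {
  "series": [
    {"wx": 0,"wy": 0,"wz": 1.5,"dx": 0,"dy": 0,"dz": 0,"claw": 0},
    {"wx": 0,"wy": 0,"wz": 1.5,"dx": 0,"dy": 0,"dz": 0,"claw": 0}
  ]
}}

```text
time_s: 5.78
tcp_pos: [0.5247, -0.1177, 0.138]
tcp_rot: [1.408, 2.806, 0.005]
force: [2.6, -0.1, -9.1]
grip_width: 0.131
```

```bash
python3 st.py
```

```text
5.78 pos [ 524.7 -117.7  138. ] yaw 126.71 F [ 2.6 -0.1 -9.1] M [ 0.2  -0.75  0.02] w 12.0 q [ 0.92  0.57 -0.97  1.9   0.57  0.97  0.33] zax [ 0.003  0.002 -1.   ]
```

>>> {"name": "apply_moves", "arguments": {
  "series": [
    {"wx": 0,"wy": 0,"wz": 1.5,"dx": 0,"dy": 0,"dz": 0,"claw": 0},
    {"wx": 0,"wy": 0,"wz": 1.5,"dx": 0,"dy": 0,"dz": 0,"claw": 0}
  ]
}}

```text
time_s: 5.95
tcp_pos: [0.5247, -0.1177, 0.138]
tcp_rot: [1.368, 2.826, 0.005]
force: [2.7, 1.7, -10.0]
grip_width: 0.126
```

```bash
python3 st.py
```

```text
5.95 pos [ 524.7 -117.7  138. ] yaw 128.33 F [  2.7   1.7 -10. ] M [ 0.18 -0.75  0.05] w 11.6 q [ 0.93  0.57 -0.98  1.9   0.57  0.97  0.35] zax [ 0.003  0.002 -1.   ]
```

>>> {"name": "apply_moves", "arguments": {
  "series": [
    {"wx": 0,"wy": 0,"wz": 1.5,"dx": 0,"dy": 0,"dz": 0,"claw": 0},
    {"wx": 0,"wy": 0,"wz": 1.5,"dx": 0,"dy": 0,"dz": 0,"claw": 0}
  ]
}}

```text
time_s: 6.12
tcp_pos: [0.5247, -0.1177, 0.138]
tcp_rot: [1.328, 2.845, 0.005]
force: [2.6, 0.8, -9.0]
grip_width: 0.128
```

```bash
python3 st.py
```

```text
6.12 pos [ 524.7 -117.7  138. ] yaw 129.95 F [ 2.6  0.8 -9. ] M [ 0.22 -0.74  0.05] w 11.8 q [ 0.93  0.58 -0.98  1.9   0.58  0.97  0.38] zax [ 0.003  0.002 -1.   ]
```

>>> {"name": "apply_moves", "arguments": {
  "series": [
    {"wx": 0,"wy": 0,"wz": 1.5,"dx": 0,"dy": 0,"dz": 0,"claw": 0},
    {"wx": 0,"wy": 0,"wz": 1.5,"dx": 0,"dy": 0,"dz": 0,"claw": 0}
  ]
}}

```text
time_s: 6.28
tcp_pos: [0.5247, -0.1177, 0.138]
tcp_rot: [1.288, 2.864, 0.006]
force: [2.7, 1.3, -10.1]
grip_width: 0.125
```

```bash
python3 st.py
```

```text
6.28 pos [ 524.7 -117.7  138. ] yaw 131.56 F [  2.7   1.3 -10.1] M [ 0.2  -0.76  0.05] w 11.5 q [ 0.93  0.58 -0.99  1.9   0.58  0.98  0.4 ] zax [ 0.003  0.003 -1.   ]
```

>>> {"name": "apply_moves", "arguments": {
  "series": [
    {"wx": 0,"wy": 0,"wz": 1.5,"dx": 0,"dy": 0,"dz": 0,"claw": 0},
    {"wx": 0,"wy": 0,"wz": 1.5,"dx": 0,"dy": 0,"dz": 0,"claw": 0}
  ]
}}

```text
time_s: 6.45
tcp_pos: [0.5248, -0.1177, 0.138]
tcp_rot: [1.247, 2.881, 0.006]
force: [3.7, 0.2, -9.2]
grip_width: 0.13
```

```bash
python3 st.py
```

```text
6.45 pos [ 524.8 -117.7  138. ] yaw 133.18 F [ 3.7  0.2 -9.2] M [ 0.25 -0.79  0.03] w 12.0 q [ 0.94  0.58 -1.    1.9   0.59  0.98  0.43] zax [ 0.003  0.003 -1.   ]
```

>>> {"name": "apply_moves", "arguments": {
  "series": [
    {"wx": 0,"wy": 0,"wz": 1.5,"dx": 0,"dy": 0,"dz": 0,"claw": 0},
    {"wx": 0,"wy": 0,"wz": 1.5,"dx": 0,"dy": 0,"dz": 0,"claw": 0}
  ]
}}

```text
time_s: 6.62
tcp_pos: [0.5248, -0.1176, 0.1379]
tcp_rot: [1.207, 2.899, 0.006]
force: [2.1, 0.6, -8.7]
grip_width: 0.127
```

```bash
python3 st.py
```

```text
6.62 pos [ 524.8 -117.6  137.9] yaw 134.8 F [ 2.1  0.6 -8.7] M [ 0.29 -0.78  0.03] w 11.7 q [ 0.94  0.59 -1.    1.9   0.59  0.98  0.45] zax [ 0.003  0.003 -1.   ]
```

>>> {"name": "apply_moves", "arguments": {
  "series": [
    {"wx": 0,"wy": 0,"wz": 1.5,"dx": 0,"dy": 0,"dz": 0,"claw": 0},
    {"wx": 0,"wy": 0,"wz": 1.5,"dx": 0,"dy": 0,"dz": 0,"claw": 0}
  ]
}}

```text
time_s: 6.78
tcp_pos: [0.5247, -0.1177, 0.1379]
tcp_rot: [1.166, 2.916, 0.006]
force: [1.8, 0.3, -9.5]
grip_width: 0.125
```

```bash
python3 st.py
```

```text
6.78 pos [ 524.7 -117.7  137.9] yaw 136.42 F [ 1.8  0.3 -9.5] M [ 0.26 -0.74  0.03] w 11.5 q [ 0.95  0.59 -1.01  1.9   0.6   0.98  0.48] zax [ 0.003  0.003 -1.   ]
```

>>> {"name": "apply_moves", "arguments": {
  "series": [
    {"wx": 0,"wy": 0,"wz": 1.5,"dx": 0,"dy": 0,"dz": 0,"claw": 0},
    {"wx": 0,"wy": 0,"wz": 1.5,"dx": 0,"dy": 0,"dz": 0,"claw": 0}
  ]
}}

```text
time_s: 6.95
tcp_pos: [0.5248, -0.1177, 0.1379]
tcp_rot: [1.124, 2.932, 0.006]
force: [1.4, 1.0, -10.3]
grip_width: 0.128
```

```bash
python3 st.py
```

```text
6.95 pos [ 524.8 -117.7  137.9] yaw 138.04 F [  1.4   1.  -10.3] M [ 0.27 -0.75 -0.02] w 11.7 q [ 0.95  0.59 -1.01  1.9   0.6   0.99  0.5 ] zax [ 0.003  0.003 -1.   ]
```

>>> {"name": "apply_moves", "arguments": {
  "series": [
    {"wx": 0,"wy": 0,"wz": 1.5,"dx": 0,"dy": 0,"dz": 0,"claw": 0},
    {"wx": 0,"wy": 0,"wz": 1.5,"dx": 0,"dy": 0,"dz": 0,"claw": 0}
  ]
}}

```text
time_s: 7.12
tcp_pos: [0.5248, -0.1176, 0.1379]
tcp_rot: [1.083, 2.948, 0.006]
force: [1.9, 0.2, -9.3]
grip_width: 0.128
```

```bash
python3 st.py
```

```text
7.12 pos [ 524.8 -117.6  137.9] yaw 139.65 F [ 1.9  0.2 -9.3] M [ 0.23 -0.77  0.03] w 11.8 q [ 0.95  0.6  -1.02  1.9   0.61  0.99  0.52] zax [ 0.003  0.003 -1.   ]
```

>>> {"name": "apply_moves", "arguments": {
  "series": [
    {"wx": 0,"wy": 0,"wz": 1.5,"dx": 0,"dy": 0,"dz": 0,"claw": 0},
    {"wx": 0,"wy": 0,"wz": 1.5,"dx": 0,"dy": 0,"dz": 0,"claw": 0}
  ]
}}

```text
time_s: 7.28
tcp_pos: [0.5248, -0.1176, 0.1379]
tcp_rot: [1.041, 2.963, 0.007]
force: [2.2, 1.0, -9.9]
grip_width: 0.132
```

```bash
python3 st.py
```

```text
7.28 pos [ 524.8 -117.6  137.9] yaw 141.27 F [ 2.2  1.  -9.9] M [ 0.24 -0.75 -0.01] w 12.1 q [ 0.96  0.6  -1.03  1.9   0.61  0.99  0.55] zax [ 0.003  0.004 -1.   ]
```

>>> {"name": "apply_moves", "arguments": {
  "series": [
    {"wx": 0,"wy": 0,"wz": 1.5,"dx": 0,"dy": 0,"dz": 0,"claw": 0},
    {"wx": 0,"wy": 0,"wz": 1.5,"dx": 0,"dy": 0,"dz": 0,"claw": 0}
  ]
}}

```text
time_s: 7.45
tcp_pos: [0.5248, -0.1176, 0.1378]
tcp_rot: [0.999, 2.977, 0.007]
force: [2.3, 1.4, -10.5]
grip_width: 0.128
```

```bash
python3 st.py
```

```text
7.45 pos [ 524.8 -117.6  137.8] yaw 142.89 F [  2.3   1.4 -10.5] M [ 0.27 -0.76  0.08] w 11.8 q [ 0.96  0.61 -1.03  1.9   0.62  0.99  0.57] zax [ 0.003  0.004 -1.   ]
```

>>> {"name": "apply_moves", "arguments": {
  "series": [
    {"wx": 0,"wy": 0,"wz": 1.5,"dx": 0,"dy": 0,"dz": 0.2,"claw": 0},
    {"wx": 0,"wy": 0,"wz": 1.5,"dx": 0,"dy": 0,"dz": 0.2,"claw": 0}
  ]
}}

```text
time_s: 7.62
tcp_pos: [0.5248, -0.1176, 0.138]
tcp_rot: [0.957, 2.991, 0.007]
force: [2.6, 1.3, -9.8]
grip_width: 0.126
```

```bash
python3 st.py
```

```text
7.62 pos [ 524.8 -117.6  138. ] yaw 144.51 F [ 2.6  1.3 -9.8] M [ 0.3  -0.77  0.02] w 11.6 q [ 0.97  0.61 -1.04  1.9   0.62  1.    0.6 ] zax [ 0.002  0.004 -1.   ]
```

>>> {"name": "apply_moves", "arguments": {
  "series": [
    {"wx": 0,"wy": 0,"wz": 1.2,"dx": 0,"dy": 0,"dz": 0,"claw": 0},
    {"wx": 0,"wy": 0,"wz": 1.2,"dx": 0,"dy": 0,"dz": 0,"claw": 0}
  ]
}}

```text
time_s: 7.78
tcp_pos: [0.5248, -0.1176, 0.138]
tcp_rot: [0.924, 3.002, 0.007]
force: [2.1, 0.9, -8.6]
grip_width: 0.133
```

```bash
python3 st.py
```

```text
7.78 pos [ 524.8 -117.6  138. ] yaw 145.8 F [ 2.1  0.9 -8.6] M [ 0.29 -0.75  0.04] w 12.2 q [ 0.97  0.61 -1.05  1.9   0.63  1.    0.62] zax [ 0.002  0.004 -1.   ]
```

Run:
```python
from h import *
im=snap('wrist','w4.png');snap('side','s4.png')
a=cv2.imread('pics/s4.png')[150:290,260:410]
b=cv2.imread('pics/w4.png')[130:300,240:410]
cv2.imwrite('pics/m4.png',np.hstack([cv2.resize(a,(400,373),interpolation=2),cv2.resize(b,(400,400),interpolation=2)[:373]]))
```

```text
(no output)
```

View pics/m4.png

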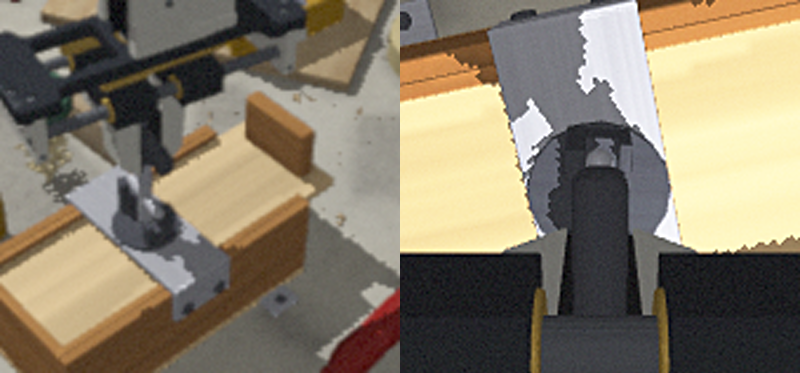

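Run:
```python
from h import *
b=cv2.imread('pics/w4.png')[175:235,285:365]
cv2.imwrite('pics/m4b.png',cv2.resize(b,None,fx=9,fy=9,interpolation=2))
```

```text
(no output)
```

View pics/m4b.png

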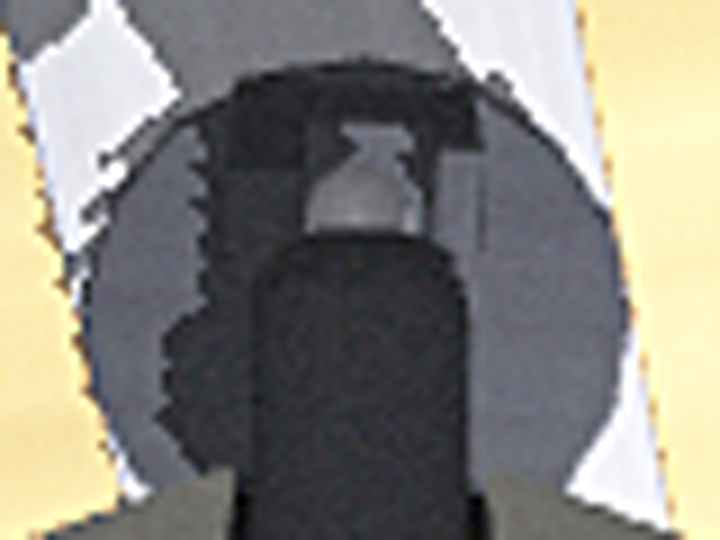

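>>> {"name": "apply_moves", "arguments": {
  "series": [
    {"wx": 0,"wy": 0,"wz": 0.8,"dx": 0,"dy": 0,"dz": 0,"claw": 0},
    {"wx": 0,"wy": 0,"wz": 0.8,"dx": 0,"dy": 0,"dz": 0,"claw": 0}
  ]
}}

```text
time_s: 8.05
tcp_pos: [0.5248, -0.1176, 0.138]
tcp_rot: [0.903, 3.008, 0.007]
force: [2.0, 1.3, -9.1]
grip_width: 0.132
```

```bash
python3 st.py
```

```text
8.05 pos [ 524.8 -117.6  138. ] yaw 146.56 F [ 2.   1.3 -9.1] M [ 0.32 -0.81 -0.01] w 12.1 q [ 0.97  0.61 -1.05  1.9   0.63  1.    0.63] zax [ 0.002  0.004 -1.   ]
```

>>> {"name": "apply_moves", "arguments": {
  "series": [
    {"wx": 0,"wy": 0,"wz": 0.8,"dx": 0,"dy": 0,"dz": 0,"claw": 0},
    {"wx": 0,"wy": 0,"wz": 0.8,"dx": 0,"dy": 0,"dz": 0,"claw": 0}
  ]
}}

```text
time_s: 8.22
tcp_pos: [0.5248, -0.1176, 0.138]
tcp_rot: [0.881, 3.014, 0.007]
force: [2.2, 1.0, -9.4]
grip_width: 0.13
```

```bash
python3 st.py
```

```text
8.22 pos [ 524.8 -117.6  138. ] yaw 147.41 F [ 2.2  1.  -9.4] M [ 0.32 -0.76 -0.07] w 11.9 q [ 0.97  0.62 -1.05  1.9   0.63  1.    0.64] zax [ 0.002  0.004 -1.   ]
```

>>> {"name": "apply_moves", "arguments": {
  "series": [
    {"wx": 0,"wy": 0,"wz": 0.8,"dx": 0,"dy": 0,"dz": 0,"claw": 0},
    {"wx": 0,"wy": 0,"wz": 0.8,"dx": 0,"dy": 0,"dz": 0,"claw": 0}
  ]
}}

```text
time_s: 8.38
tcp_pos: [0.5248, -0.1176, 0.138]
tcp_rot: [0.859, 3.021, 0.007]
force: [3.4, 1.3, -9.2]
grip_width: 0.127
```

```bash
python3 st.py
```

```text
8.38 pos [ 524.8 -117.6  138. ] yaw 148.25 F [ 3.4  1.3 -9.2] M [ 0.38 -0.83 -0.18] w 11.7 q [ 0.97  0.62 -1.05  1.9   0.63  1.    0.65] zax [ 0.002  0.004 -1.   ]
```

>>> {"name": "apply_moves", "arguments": {
  "series": [
    {"wx": 0,"wy": 0,"wz": 0.7,"dx": 0,"dy": 0,"dz": 0,"claw": 0},
    {"wx": 0,"wy": 0,"wz": 0.7,"dx": 0,"dy": 0,"dz": 0,"claw": 0}
  ]
}}

```text
time_s: 8.55
tcp_pos: [0.5248, -0.1176, 0.138]
tcp_rot: [0.84, 3.026, 0.008]
force: [2.3, 1.0, -9.5]
grip_width: 0.128
```

```bash
python3 st.py
```

```text
8.55 pos [ 524.8 -117.6  138. ] yaw 148.97 F [ 2.3  1.  -9.5] M [ 0.4  -0.66 -0.36] w 11.7 q [ 0.98  0.62 -1.06  1.9   0.64  1.01  0.67] zax [ 0.002  0.005 -1.   ]
```

>>> {"name": "apply_moves", "arguments": {
  "series": [
    {"wx": 0,"wy": 0,"wz": -2.5,"dx": 0,"dy": 0,"dz": 0,"claw": 0},
    {"wx": 0,"wy": 0,"wz": -2.5,"dx": 0,"dy": 0,"dz": -2,"claw": 0},
    {"wx": 0,"wy": 0,"wz": -2.5,"dx": 0,"dy": 0,"dz": -4,"claw": 0},
    {"wx": 0,"wy": 0,"wz": -2.5,"dx": 0,"dy": 0,"dz": -5,"claw": 0},
    {"wx": 0,"wy": 0,"wz": -2.5,"dx": 0,"dy": 0,"dz": -5,"claw": 0}
  ]
}}

```text
time_s: 8.97
tcp_pos: [0.5248, -0.1175, 0.1327]
tcp_rot: [0.905, 3.008, 0.008]
force: [2.7, 0.7, -8.8]
grip_width: 0.128
```

```bash
python3 st.py
```

```text
8.97 pos [ 524.8 -117.5  132.7] yaw 146.53 F [ 2.7  0.7 -8.8] M [ 0.26 -0.83 -0.06] w 11.7 q [ 0.97  0.62 -1.04  1.9   0.64  0.99  0.62] zax [ 0.002  0.005 -1.   ]
```

>>> {"name": "apply_moves", "arguments": {
  "series": [
    {"wx": 0,"wy": 0,"wz": 0,"dx": 0,"dy": 0,"dz": -1.2,"claw": 0},
    {"wx": 0,"wy": 0,"wz": 0,"dx": 0,"dy": 0,"dz": -2.4,"claw": 0},
    {"wx": 0,"wy": 0,"wz": 0,"dx": 0,"dy": 0,"dz": -3.4,"claw": 0},
    {"wx": 0,"wy": 0,"wz": 0,"dx": 0,"dy": 0,"dz": -3.4,"claw": 0}
  ]
}}

```text
time_s: 9.3
tcp_pos: [0.5248, -0.1176, 0.1293]
tcp_rot: [0.904, 3.008, 0.008]
force: [3.5, 1.4, -8.4]
grip_width: 0.128
```

```bash
python3 st.py
```

```text
9.3 pos [ 524.8 -117.6  129.3] yaw 146.53 F [ 3.5  1.4 -8.4] M [ 0.28 -0.72  0.01] w 11.7 q [ 0.96  0.62 -1.04  1.91  0.64  0.99  0.62] zax [ 0.002  0.005 -1.   ]
```

>>> {"name": "apply_moves", "arguments": {
  "series": [
    {"wx": 0,"wy": 0,"wz": 0,"dx": 0,"dy": 0,"dz": -0.7,"claw": 0},
    {"wx": 0,"wy": 0,"wz": 0,"dx": 0,"dy": 0,"dz": -0.7,"claw": 0}
  ]
}}

```text
time_s: 9.47
tcp_pos: [0.525, -0.1176, 0.1291]
tcp_rot: [0.904, 3.008, 0.007]
force: [-0.1, 0.7, -3.1]
grip_width: 0.132
```

```bash
python3 st.py
```

```text
9.47 pos [ 525.  -117.6  129.1] yaw 146.54 F [-0.1  0.7 -3.1] M [ 0.27 -0.18  0.04] w 12.2 q [ 0.96  0.62 -1.04  1.91  0.64  0.99  0.62] zax [ 0.002  0.004 -1.   ]
```

The load came off at about 12 mm of lift, so the peg is resting in the notch. Next I open the gripper and back away.

>>> {"name": "apply_moves", "arguments": {
  "series": [
    {"wx": 0,"wy": 0,"wz": 0,"dx": 0,"dy": 0,"dz": 0,"claw": 20},
    {"wx": 0,"wy": 0,"wz": 0,"dx": 0,"dy": 0,"dz": 0,"claw": 40},
    {"wx": 0,"wy": 0,"wz": 0,"dx": 0,"dy": 0,"dz": 0,"claw": 50},
    {"wx": 0,"wy": 0,"wz": 0,"dx": 0,"dy": 0,"dz": 0,"claw": 50},
    {"wx": 0,"wy": 0,"wz": 0,"dx": 0,"dy": 0,"dz": 0,"claw": 50}
  ]
}}

```text
time_s: 9.88
tcp_pos: [0.5251, -0.1177, 0.1293]
tcp_rot: [0.904, 3.007, 0.007]
force: [0.6, 0.5, -0.5]
grip_width: 0.438
```

```bash
python3 st.py
```

```text
9.88 pos [ 525.1 -117.7  129.3] yaw 146.53 F [ 0.6  0.5 -0.5] M [ 0.01 -0.15  0.01] w 40.3 q [ 0.96  0.62 -1.04  1.91  0.64  0.99  0.62] zax [ 0.002  0.004 -1.   ]
```

>>> {"name": "apply_moves", "arguments": {
  "series": [
    {"wx": 0,"wy": 0,"wz": 0,"dx": 0,"dy": 0,"dz": 30,"claw": 50},
    {"wx": 0,"wy": 0,"wz": 2,"dx": 0,"dy": 0,"dz": 60,"claw": 50},
    {"wx": 0,"wy": 0,"wz": 5,"dx": -12,"dy": -30,"dz": 85,"claw": 50},
    {"wx": 0,"wy": 0,"wz": 8,"dx": -25,"dy": -60,"dz": 90,"claw": 50},
    {"wx": 0,"wy": 0,"wz": 11,"dx": -37,"dy": -90,"dz": 90,"claw": 50}
  ]
}}

```text
time_s: 10.3
tcp_pos: [0.4893, -0.2085, 0.2219]
tcp_rot: [0.604, 3.078, 0.004]
force: [0.4, -0.3, -0.0]
grip_width: 0.545
```

>>> {"name": "apply_moves", "arguments": {
  "series": [
    {"wx": 0,"wy": 0,"wz": 0,"dx": -12,"dy": -28,"dz": 0,"claw": 50},
    {"wx": 0,"wy": 0,"wz": 0,"dx": -12,"dy": -28,"dz": 0,"claw": 50},
    {"wx": 0,"wy": 0,"wz": 0,"dx": -12,"dy": -28,"dz": 0,"claw": 50}
  ]
}}

```text
time_s: 10.55
tcp_pos: [0.4762, -0.239, 0.2217]
tcp_rot: [0.612, 3.077, 0.003]
force: [-0.0, 0.8, -0.4]
grip_width: 0.545
```

Run:
```python
from h import *
viewer.get_image('wrist')
exec(open('st.py').read())
im=snap('wrist','w5.png')
np.savez('w5.npz',p=s['tcp_pos'],r=s['tcp_rot'],T=im['tool_from_camera'],K=[im['fx'],im['cx'],im['cy']])
snap('side','s5.png')
```

```text
10.6 pos [ 477.  -237.   221.8] yaw 157.67 F [-0.3 -0.2 -0. ] M [ 0.11 -0.14 -0.05] w 50.0 q [ 1.33  0.54 -1.21  1.84  0.55  1.15  1.12] zax [ 0.005  0.002 -1.   ]
```

View pics/w5.png

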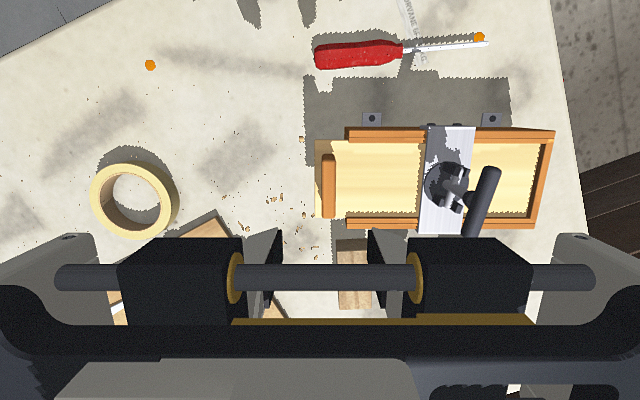

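View pics/s5.png

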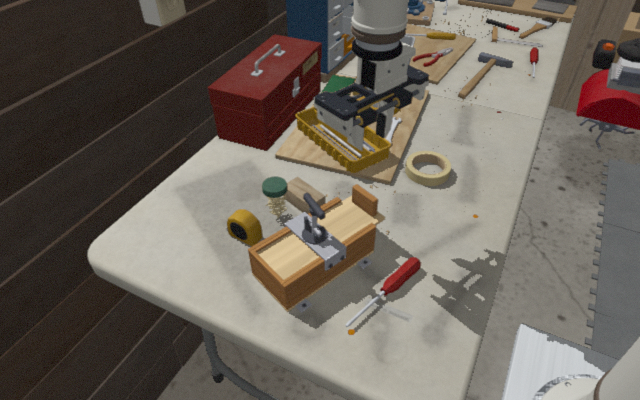

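Run:
```python
from h import *
b=cv2.imread('pics/w5.png')[110:245,300:500]
cv2.imwrite('pics/m5.png',cv2.resize(b,None,fx=4,fy=4,interpolation=2))
```

```text
(no output)
```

View pics/m5.png

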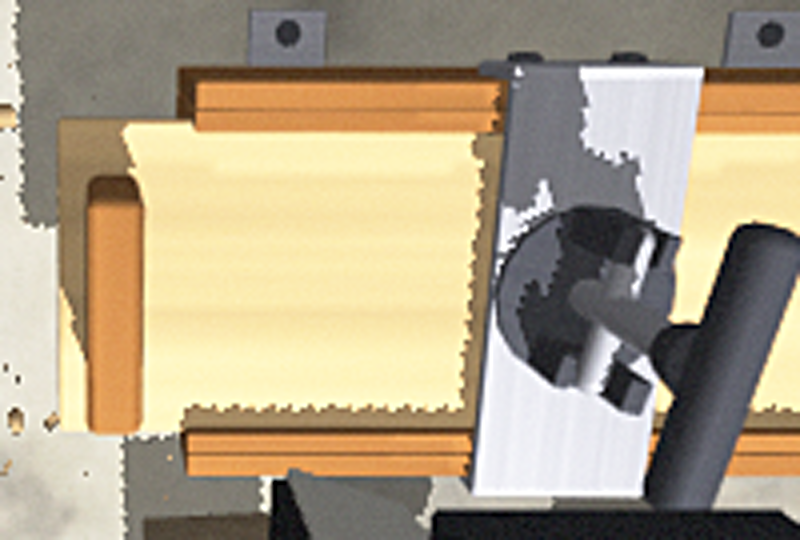

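Run:
```python
from wr import *
D=lambda u,v:(300+u/4,110+v/4)
c=np.array([.525,-.118]);ex=np.array([np.cos(1.178),np.sin(1.178)]);ey=np.array([-ex[1],ex[0]])
for p in [(88,305),(143,305),(115.5,305),(115.5,178),(115.5,433)]:
    X=ray('w5.npz',D(*p),.108); d=X[:2]-c; print(p,X.round(4),'chest',(d@ex*1e3).round(1),(d@ey*1e3).round(1))
g=c-.125*ex; print(g)
# bar height: centre px
for z in [.1375,.1495,.1555]:
    X=ray('w5.npz',D(727,375),z); d=X[:2]-c; print(z,d@ex*1e3,d@ey*1e3)
s=np.load('w5.npz')['p'];print('move to', (g-s[:2])*1e3)
```

```text
(88, 305) [ 0.471  -0.2362  0.108 ] chest -129.9 4.6
(143, 305) [ 0.476  -0.2241  0.108 ] chest -116.7 4.7
(115.5, 305) [ 0.4735 -0.2302  0.108 ] chest -123.3 4.6
(115.5, 178) [ 0.4453 -0.2187  0.108 ] chest -123.5 35.1
(115.5, 433) [ 0.5038 -0.2424  0.108 ] chest -123.1 -28.0
[ 0.47715334 -0.23348029]
0.1375 9.331513562510459 -3.251082274194093
0.1495 2.45674520496017 0.611589018199532
0.1555 -0.9806389738149601 2.5429246643962906
move to [0.1703797  3.49494529]
```

>>> {"name": "apply_moves", "arguments": {
  "series": [
    {"wx": 0,"wy": 0,"wz": 0,"dx": 0,"dy": 3.5,"dz": -35,"claw": 50},
    {"wx": 0,"wy": 0,"wz": 0,"dx": 0,"dy": 3.5,"dz": -70,"claw": 50},
    {"wx": 0,"wy": 0,"wz": 0,"dx": 0,"dy": 3.5,"dz": -100,"claw": 50},
    {"wx": 0,"wy": 0,"wz": 0,"dx": 0,"dy": 3.5,"dz": -118,"claw": 50},
    {"wx": 0,"wy": 0,"wz": 0,"dx": 0,"dy": 3.5,"dz": -124,"claw": 50}
  ]
}}

```text
time_s: 11.12
tcp_pos: [0.4763, -0.2291, 0.0952]
tcp_rot: [0.597, 3.084, 0.008]
force: [-0.6, -0.0, -0.4]
grip_width: 0.543
```

>>> {"name": "apply_moves", "arguments": {
  "series": [
    {"wx": 0,"wy": 0,"wz": 0,"dx": 0,"dy": 0,"dz": 0,"claw": 50},
    {"wx": 0,"wy": 0,"wz": 0,"dx": 0,"dy": 0,"dz": 0,"claw": 50}
  ]
}}

```text
time_s: 11.28
tcp_pos: [0.4769, -0.2274, 0.0955]
tcp_rot: [0.593, 3.084, 0.009]
force: [0.6, 0.1, 0.3]
grip_width: 0.543
```

```bash
python3 st.py
```

```text
11.28 pos [ 476.9 -227.4   95.5] yaw 158.23 F [0.6 0.1 0.3] M [ 0.07 -0.1  -0.02] w 49.9 q [ 1.19  0.68 -1.05  1.95  0.73  0.95  0.98] zax [ 0.002  0.006 -1.   ]
```

>>> {"name": "apply_moves", "arguments": {
  "series": [
    {"wx": 0,"wy": 0,"wz": -0.6,"dx": 0,"dy": -6,"dz": -5,"claw": 50},
    {"wx": 0,"wy": 0,"wz": -0.6,"dx": 0,"dy": -6,"dz": -10,"claw": 50},
    {"wx": 0,"wy": 0,"wz": -0.6,"dx": 0,"dy": -6,"dz": -14,"claw": 40},
    {"wx": 0,"wy": 0,"wz": -0.6,"dx": 0,"dy": -6,"dz": -16.5,"claw": 30},
    {"wx": 0,"wy": 0,"wz": -0.6,"dx": 0,"dy": -6,"dz": -16.5,"claw": 24}
  ]
}}

```text
time_s: 11.7
tcp_pos: [0.4766, -0.2336, 0.0787]
tcp_rot: [0.61, 3.082, 0.009]
force: [-0.4, 0.3, 0.2]
grip_width: 0.379
```

```bash
python3 st.py
```

```text
11.7 pos [ 476.6 -233.6   78.7] yaw 157.6 F [-0.4  0.3  0.2] M [ 0.04 -0.07  0.02] w 34.9 q [ 1.18  0.71 -1.02  1.95  0.76  0.93  0.96] zax [ 0.001  0.006 -1.   ]
```

>>> {"name": "apply_moves", "arguments": {
  "series": [
    {"wx": 0,"wy": 0,"wz": 0,"dx": 0,"dy": 0,"dz": 0,"claw": 0},
    {"wx": 0,"wy": 0,"wz": 0,"dx": 0,"dy": 0,"dz": 0,"claw": 0},
    {"wx": 0,"wy": 0,"wz": 0,"dx": 0,"dy": 0,"dz": 0,"claw": 0},
    {"wx": 0,"wy": 0,"wz": 0,"dx": 0,"dy": 0,"dz": 0,"claw": 0},
    {"wx": 0,"wy": 0,"wz": 0,"dx": 0,"dy": 0,"dz": 0,"claw": 0}
  ]
}}

```text
time_s: 12.12
tcp_pos: [0.4767, -0.2335, 0.0789]
tcp_rot: [0.61, 3.081, 0.009]
force: [0.8, 0.5, -0.1]
grip_width: 0.147
```

```bash
python3 st.py
```

```text
12.12 pos [ 476.7 -233.5   78.9] yaw 157.62 F [ 0.8  0.5 -0.1] M [-0.15 -0.11 -0.12] w 13.6 q [ 1.18  0.71 -1.02  1.95  0.76  0.93  0.96] zax [ 0.002  0.005 -1.   ]
```

>>> {"name": "apply_moves", "arguments": {
  "series": [
    {"wx": 0,"wy": 0,"wz": 0,"dx": -0.8,"dy": -1.8,"dz": 0,"claw": 0},
    {"wx": 0,"wy": 0,"wz": 0,"dx": -1.5,"dy": -3.7,"dz": 0,"claw": 0},
    {"wx": 0,"wy": 0,"wz": 0,"dx": -1.9,"dy": -4.6,"dz": 0,"claw": 0}
  ]
}}

```text
time_s: 12.37
tcp_pos: [0.4747, -0.2383, 0.0789]
tcp_rot: [0.61, 3.081, 0.009]
force: [1.0, 1.0, -0.4]
grip_width: 0.152
```

```bash
python3 st.py
```

```text
12.37 pos [ 474.7 -238.3   78.9] yaw 157.61 F [ 1.   1.  -0.4] M [ 0.03 -0.19 -0.06] w 14.0 q [ 1.19  0.71 -1.02  1.95  0.76  0.93  0.97] zax [ 0.002  0.005 -1.   ]
```

The lid slides freely for the first 5 mm, so the pin is not blocking it. I'll pull on over the ridge.

>>> {"name": "apply_moves", "arguments": {
  "series": [
    {"wx": 0,"wy": 0,"wz": 0,"dx": -1.5,"dy": -3.7,"dz": 0,"claw": 0},
    {"wx": 0,"wy": 0,"wz": 0,"dx": -3.1,"dy": -7.4,"dz": 0,"claw": 0},
    {"wx": 0,"wy": 0,"wz": 0,"dx": -4.6,"dy": -11.1,"dz": 0,"claw": 0},
    {"wx": 0,"wy": 0,"wz": 0,"dx": -6.1,"dy": -14.8,"dz": 0,"claw": 0},
    {"wx": 0,"wy": 0,"wz": 0,"dx": -7.7,"dy": -18.5,"dz": 0,"claw": 0}
  ]
}}

```text
time_s: 12.78
tcp_pos: [0.4668, -0.2574, 0.0789]
tcp_rot: [0.61, 3.081, 0.008]
force: [1.2, 1.2, -1.0]
grip_width: 0.15
```

```bash
python3 st.py
```

```text
12.78 pos [ 466.8 -257.4   78.9] yaw 157.6 F [ 1.2  1.2 -1. ] M [-0.04 -0.26 -0.09] w 13.8 q [ 1.23  0.71 -1.02  1.94  0.76  0.93  1.01] zax [ 0.001  0.005 -1.   ]
```

>>> {"name": "apply_moves", "arguments": {
  "series": [
    {"wx": 0,"wy": 0,"wz": 0,"dx": -3.8,"dy": -9.2,"dz": 0,"claw": 0},
    {"wx": 0,"wy": 0,"wz": 0,"dx": -7.7,"dy": -18.5,"dz": 0,"claw": 0},
    {"wx": 0,"wy": 0,"wz": 0,"dx": -11.5,"dy": -27.7,"dz": 0,"claw": 0},
    {"wx": 0,"wy": 0,"wz": 0,"dx": -15.3,"dy": -37,"dz": 0,"claw": 0},
    {"wx": 0,"wy": 0,"wz": 0,"dx": -19.1,"dy": -46.2,"dz": 0,"claw": 0}
  ]
}}

```text
time_s: 13.2
tcp_pos: [0.447, -0.305, 0.0789]
tcp_rot: [0.611, 3.081, 0.008]
force: [2.1, 1.0, 0.1]
grip_width: 0.148
```

```bash
python3 st.py
```

```text
13.2 pos [ 447.  -305.    78.9] yaw 157.55 F [2.1 1.  0.1] M [ 0.08 -0.27 -0.06] w 13.6 q [ 1.31  0.72 -1.01  1.92  0.76  0.94  1.11] zax [ 0.001  0.005 -1.   ]
```

>>> {"name": "apply_moves", "arguments": {
  "series": [
    {"wx": 0,"wy": 0,"wz": 0,"dx": -1.9,"dy": -4.6,"dz": 0,"claw": 0},
    {"wx": 0,"wy": 0,"wz": 0,"dx": -3.8,"dy": -9.2,"dz": 0,"claw": 0},
    {"wx": 0,"wy": 0,"wz": 0,"dx": -5.5,"dy": -13.4,"dz": 0,"claw": 0},
    {"wx": 0,"wy": 0,"wz": 0,"dx": -6.5,"dy": -15.7,"dz": 0,"claw": 0},
    {"wx": 0,"wy": 0,"wz": 0,"dx": -6.5,"dy": -15.7,"dz": 0,"claw": 0}
  ]
}}

```text
time_s: 13.62
tcp_pos: [0.4406, -0.3206, 0.0789]
tcp_rot: [0.611, 3.081, 0.009]
force: [1.8, 1.8, -0.7]
grip_width: 0.152
```

```bash
python3 st.py
```

```text
13.62 pos [ 440.6 -320.6   78.9] yaw 157.56 F [ 1.8  1.8 -0.7] M [-0.03 -0.26  0.  ] w 13.9 q [ 1.34  0.73 -1.01  1.91  0.76  0.95  1.14] zax [ 0.002  0.005 -1.   ]
```

Travel is about 94.3 mm. I pull gently on until it meets the stop.

>>> {"name": "apply_moves", "arguments": {
  "series": [
    {"wx": 0,"wy": 0,"wz": 0,"dx": -0.4,"dy": -1.0,"dz": 0,"claw": 0},
    {"wx": 0,"wy": 0,"wz": 0,"dx": -0.8,"dy": -1.9,"dz": 0,"claw": 0},
    {"wx": 0,"wy": 0,"wz": 0,"dx": -0.8,"dy": -1.9,"dz": 0,"claw": 0}
  ]
}}

```text
time_s: 13.87
tcp_pos: [0.4405, -0.3207, 0.0788]
tcp_rot: [0.608, 3.081, 0.012]
force: [3.6, 5.6, -1.2]
grip_width: 0.153
```

```bash
python3 st.py
```

```text
13.87 pos [ 440.5 -320.7   78.8] yaw 157.66 F [ 3.6  5.6 -1.2] M [ 0.66 -0.54 -0.08] w 14.1 q [ 1.34  0.73 -1.01  1.91  0.76  0.95  1.14] zax [ 0.002  0.007 -1.   ]
```

>>> {"name": "apply_moves", "arguments": {
  "series": [
    {"wx": 0,"wy": 0,"wz": 0,"dx": -0.8,"dy": -1.9,"dz": 0,"claw": 0},
    {"wx": 0,"wy": 0,"wz": 0,"dx": -1.4,"dy": -3.2,"dz": 0,"claw": 0},
    {"wx": 0,"wy": 0,"wz": 0,"dx": -1.4,"dy": -3.2,"dz": 0,"claw": 0}
  ]
}}

```text
time_s: 14.12
tcp_pos: [0.4406, -0.3207, 0.0788]
tcp_rot: [0.604, 3.081, 0.018]
force: [4.7, 7.8, -2.3]
grip_width: 0.15
```

```bash
python3 st.py
```

```text
14.12 pos [ 440.6 -320.7   78.8] yaw 157.82 F [ 4.7  7.8 -2.3] M [ 1.05 -0.79 -0.16] w 13.8 q [ 1.35  0.73 -1.01  1.91  0.76  0.94  1.15] zax [ 0.004  0.011 -1.   ]
```

The lid is at its stop: there was no movement under 9 N. I release it and retreat.

>>> {"name": "apply_moves", "arguments": {
  "series": [
    {"wx": 0,"wy": 0,"wz": 0,"dx": 0,"dy": 0,"dz": 0,"claw": 16},
    {"wx": 0,"wy": 0,"wz": 0,"dx": 0,"dy": 0,"dz": 0,"claw": 35},
    {"wx": 0,"wy": 0,"wz": 0,"dx": 0,"dy": 0,"dz": 0,"claw": 45},
    {"wx": 0,"wy": 0,"wz": 0,"dx": 0,"dy": 0,"dz": 0,"claw": 50},
    {"wx": 0,"wy": 0,"wz": 0,"dx": 0,"dy": 0,"dz": 0,"claw": 50}
  ]
}}

```text
time_s: 14.53
tcp_pos: [0.4403, -0.3213, 0.0788]
tcp_rot: [0.605, 3.081, 0.017]
force: [0.8, 0.7, -0.8]
grip_width: 0.415
```

>>> {"name": "apply_moves", "arguments": {
  "series": [
    {"wx": 0,"wy": 0,"wz": 0,"dx": 0,"dy": 0,"dz": 10,"claw": 50},
    {"wx": 0,"wy": 0,"wz": 0,"dx": 0,"dy": 0,"dz": 35,"claw": 50},
    {"wx": 0,"wy": 0,"wz": 0,"dx": 0,"dy": 0,"dz": 70,"claw": 50},
    {"wx": 0,"wy": 0,"wz": 0,"dx": 0,"dy": 0,"dz": 105,"claw": 50},
    {"wx": 0,"wy": 0,"wz": 0,"dx": 0,"dy": 0,"dz": 140,"claw": 50}
  ]
}}

```text
time_s: 14.95
tcp_pos: [0.44, -0.3209, 0.2209]
tcp_rot: [0.604, 3.081, 0.018]
force: [0.5, -1.6, 0.7]
grip_width: 0.543
```

>>> {"name": "apply_moves", "arguments": {
  "series": [
    {"wx": 0,"wy": 0,"wz": 0,"dx": 0,"dy": 0,"dz": 0,"claw": 50},
    {"wx": 0,"wy": 0,"wz": 0,"dx": 0,"dy": 0,"dz": 0,"claw": 50},
    {"wx": 0,"wy": 0,"wz": 0,"dx": 0,"dy": 0,"dz": 0,"claw": 50}
  ]
}}

```text
time_s: 15.2
tcp_pos: [0.4395, -0.3213, 0.2211]
tcp_rot: [0.605, 3.081, 0.016]
force: [-0.4, 0.2, -0.4]
grip_width: 0.542
```

Run:
```python
from h import *
exec(open('st.py').read())
im=snap('wrist','w6.png')
np.savez('w6.npz',p=s['tcp_pos'],r=s['tcp_rot'],T=im['tool_from_camera'],K=[im['fx'],im['cx'],im['cy']])
snap('side','s6.png');snap('scene','c6.png')
a=cv2.imread('pics/s6.png')[150:340,200:440];b=cv2.imread('pics/w6.png')[60:250,240:480]
cv2.imwrite('pics/m6.png',np.vstack([cv2.resize(a,(720,570//2*1),interpolation=2),cv2.resize(b,(720,285),interpolation=2)]))
cv2.imwrite('pics/s6c.png',cv2.resize(a,(760,600),interpolation=2))
```

```text
15.2 pos [ 439.5 -321.3  221.1] yaw 157.78 F [-0.4  0.2 -0.4] M [ 0.04 -0.11  0.05] w 49.9 q [ 1.48  0.56 -1.19  1.81  0.56  1.17  1.29] zax [ 0.003  0.01  -1.   ]
```

View pics/s6c.png

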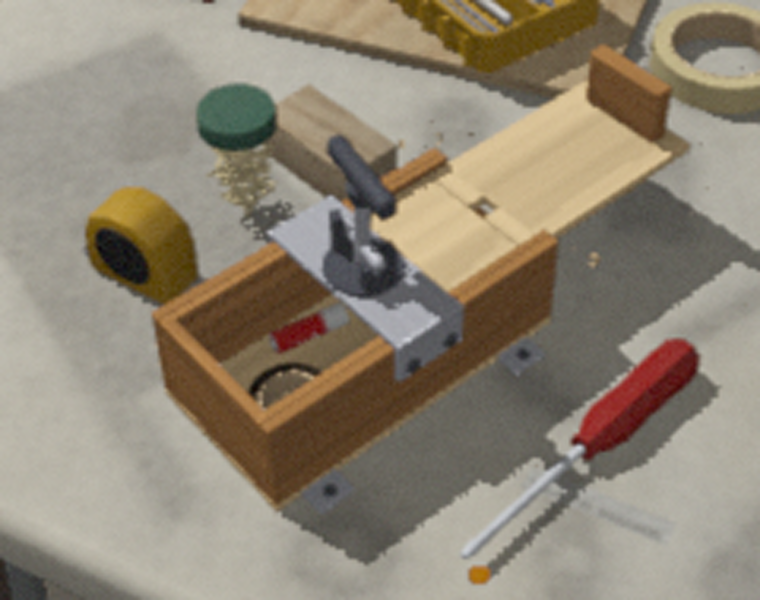

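View pics/w6.png

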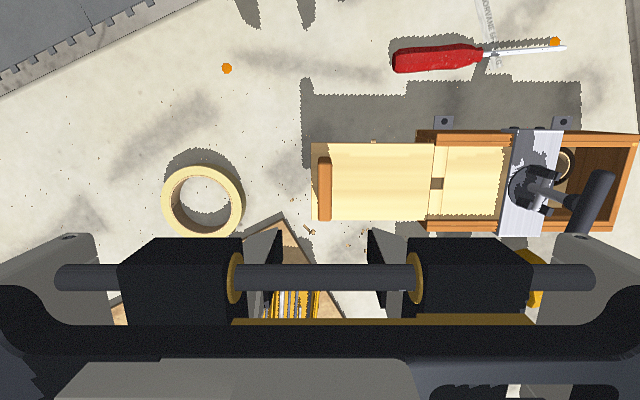

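Run:
```python
from h import *
print(env.hand_in()); print(env.get_state()['time_s'])
```

```text
the job is handed in; nothing more can be done
None
the job is handed in; nothing more can be done
```

The chest is open and the pin is parked in its rest notch. I handed the job in at about 15.4 s of the 64 s allowed; no verdict is reported.

- **Pin:** I lifted it about 21 mm by the crossbar and turned it anticlockwise until it met the stop at about 80° (1.40 rad). My last reading there was 0.36 Nm, under the 1 Nm limit. I then backed off 2.5° and let it down; the load came off at about 12 mm of lift. It stayed up and turned after I let go.
- **Lid:** I pinched the upright grip and pulled the lid over the ridge. It stopped at about 94.5 mm by the arm's reading (95 mm is fully open) and did not move further under about 9 N.
- **Last pictures:** They show the lid open, the pin still parked, and the tape measure, pine block, jar and screwdriver looking undisturbed. The gripper was clear above everything. I judged the bystanders by eye only and did not measure their positions again.

No check failed or disagreed. The largest force I read was about 12 N, while lifting the pin. Forces were read only at the end of each move, so brief peaks in between, such as at the ridge, were not seen.

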